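Shut the fume extractor's filter hatch and hold it on its seal

ROBOT

A 6-joint arm with a two-finger parallel gripper is mounted at the origin on the work surface. World frame = base frame: x ahead of the robot, y to its left, z up, the work surface at z = 0. Lengths are in m, angles in rad, forces in N, time in s.
With the tool pointing down it reaches from about 0.35 to 0.975 m from the base axis. Payload 17.4 kg.
Tool frame: the origin (TCP) lies midway between the tips of the shut fingers; the grasp point (between the pads) lies 19 mm behind it (arm.pinch_z is the distance from the TCP to the grasp point, in m); z points along the fingers, y is the line along which they close (so a half turn about z gives the same grasp; the last joint's range is limited). The gripper opens to 85 mm and grips with 20 to 120 N. Pads are 22 mm wide; open, the fingers measure 114 mm over their backs; the gripper's body (76 mm by 85 mm) begins 54 mm behind the grasp point. The pads swing forward as they close: fully open they stand 13 mm farther back than shut.
Start: joints at [1.076, 0.116, 1.442, -0, 1.584, -0.038], TCP at [0.298, 0.606, 0.197] pointing down, gripper open.
Joint ranges: [-2.83, 2.83], [-0.83, 2.19], [0.07, 2.5], [-1.14, 4.28], [0.01, 3], [-2.97, 2.97]. Speed limits (rad/s): [1.89, 1.89, 2.22, 3.14, 3.14, 3.14].

INTERFACE

Orientations are given as [roll, pitch, yaw] about the fixed x, y, z axes, in that order (R = Rz(yaw) Ry(pitch) Rx(roll)).
In Python, from cell import telemetry, camera, job, arm gives the robot as it stands. The module is installed in compiled form; this text tells all that it offers.
- The arm moves only by the tool apply_moves, never from a script. Its argument "targets" is a list of rows, each a list of 7 numbers: the shift along the tool's x, y, z in mm, then the turn, a rotation vector about the tool's x, y, z in degrees, then the finger opening in mm, from 0 to 85.4. In form: [[dx, dy, dz, ax, ay, az, hand], ...]. A call has 1 to 10 rows; each row is the pose to reach, as a shift and turn from the pose commanded when the call began, along the tool's axes at that moment; what a row does not reach only later rows make up. A row lasts 1/12 s, in which the tool goes at most 41.7 mm and 7.16 degrees, less where a joint would pass 70% of its speed; a pose out of reach is approached as far as the arm can. A call with a gripper value outside its range is refused whole. The fingers move at their own pace and stop on an object; the grip force is fixed at half the most. Time passes only in rows, so rows that repeat a pose let the fingers close. It gives the time, the measured TCP pose, the force, the opening and the grip force at its end, in the units of the state.
- telemetry.get_state(): the state, without advancing time (a new reading comes with each control period).
- camera(name): name is "scene" or "top"; returns a dict with "frame" (420x560x3 uint8, blue, green, red), "range_z" (420x560 float32, m along the optical axis (not along the pixel's ray), 0 where there is no reading), "camera_matrix" (3x3 intrinsics, pixels), "R" (3x3) and "t" (3): a world point X has camera coordinates R X + t. Camera axes: x right, y down, z forward; pixel columns grow to the right and rows downward; lengths in m; the calibration is good to about 2 mm. A picture is of the moment at which its call begins.
- job.sign_off(): hands the job in; it is judged then, once.
The state is a dict: "t": time; "joint_positions": joint angles; "qd": joint speeds; "effort": joint torques, N m; "ee_pos": TCP position; "orientation": TCP orientation; "ft_force": force on the tool from outside, world axes, zero at the start; "ft_torque": the same for the moment, N m; "gripper_width": finger opening in m; "grip_force": force on a finger pad.
Only numpy, scipy, OpenCV 4.12 (cv2) and the standard library are available. Lean on these libraries where they do the work, as an engineer would, in place of code of your own. Each camera call takes 0.05 s, during which the arm holds its last target. There are 200 camera calls.

TASK

The filter hatch on top of the bench fume extractor has sprung half open. First turn the fan knob fully anticlockwise to off, then turn the quarter-turn stud on the frame until its wing lines up with the slot in the hatch, and swing the hatch down over the stud onto its seal. Finish while you are still holding the hatch pressed shut, wing still lined up and standing through the slot, so that I can lock it; push firmly but do not force it, and leave the other things where they are.

Things in the scene. Friction and masses are not known exactly. Their poses are not given: they have to be found in the camera images.
- extractor: Bench fume extractor, a light grey box 240 (x) x 270 (y) x 120 mm high, fixed to the shelf. Origin: centre of its underside; z up; its front, with the fan knob, is -x. The top deck is at z = 120 mm. A hose spigot 62 mm across stands 30 mm out of its -y side.
- fan_knob (a joint): Fan knob, angle in rad: 0 is off, the end stop fully anticlockwise seen from above; it grows clockwise, to 4.7. Light friction (0.03 Nm); it stays where it is left.
- fan_knob_grip (a point): On the knob's vertical axis, 37 mm above the deck, at extractor (-85, 75) mm. Black bar grip 38 mm long (point x), 14 mm thick (point y), top 44 mm above the deck, on a disc 40 mm across, top 14 mm above the deck. The point turns with the knob; a white tick marks the bar's -x end. At 0 the point's x is turned 45 degrees clockwise (from above) from the extractor's x.
- turn_stud (a joint): Quarter-turn stud, angle in rad: at 0 its wing lies along the extractor's y, lined up with the slot in the hatch; grows anticlockwise seen from above; stops at -0.35 and 1.9. Friction 0.04 Nm, stays where it is left. The wing passes the slot within about 0.3 rad of 0; turned farther it blocks the hatch about 0.2 rad short of shut.
- turn_stud_grip (a point): Middle of the stud's steel wing, on its vertical axis, 20 mm above the deck, at extractor (-25, 0) mm. Wing 32 mm long (point y), 10 mm thick (point x), rounded ends, from 12 to 28 mm above the deck, on a 10 mm shank with a foot flange 26 mm across and 3 mm high. The point turns with the stud.
- hatch (a joint): Hatch angle in rad: 0 is shut, just resting on the relaxed seal; grows as the hatch lifts (to 1.7); negative (to -0.035) as it squeezes the seal. A hinge spring lifts the hatch to about 1 rad whenever it is let go; keeping it shut takes 3 to 4 N at 100 mm from the hinge, squeezing the seal comes on top.
- hatch_hinge (a point): Middle of the hatch's hinge axis, which runs along the extractor's y at the rear, at extractor (105, 0) mm and 127 mm above the shelf. Fixed to the extractor, same axes.
- hatch_slot (a point): Slot centre on the hatch's outer face, 131 mm from the hinge axis. Hatch: flat light grey plate 150 mm from hinge axis to free edge, 190 mm wide, 6 mm thick (3 mm either side of the hinge plane). Slot 42 mm (y) x 20 mm (x). It moves with the hatch: -x towards the free edge, z out of the outer face. Shut, the outer face is 130 mm above the shelf and the wing stands 18 mm above it.
- seal: Black foam seal frame on the deck round the filter opening, under the hatch, 4 mm high, at extractor x -15 to 98 mm, y -83 to 83 mm; it gives up to 3 mm at about 3 N per mm. Origin: on the deck at extractor (0, 0).
- socket: Loose chrome socket standing on the extractor's deck, 27 mm across, 34 mm high; leave alone.
- glasses_case: Orange glasses case lying on the shelf beside the extractor, 160 x 64 x 42 mm; origin under its centre; leave alone.
- ratchet: Chrome ratchet, 215 mm long, lying on the shelf along the extractor's -y side; leave alone.
- spoon_rest: White ceramic spoon rest, a dish 120 mm across and 20 mm high with a flat handle, holding three bolts; leave alone.
- sprayer_head: Green sprayer head standing on its collar, 85 mm high; leave alone.
- solder_spool: Spool of solder standing on its flange, 64 mm across, 50 mm high; leave alone.

How it is judged:
On the way, in this order (a step that is already met when the one before it is completed fails the run):
1. the fan knob is turned fully anticlockwise to off while the hatch is up (value of joint fan_knob below 0.1 rad and value of joint hatch above 0.5 rad), for 0.2 s.
2. the stud's wing is lined up with the slot while the hatch is still up (value of joint turn_stud between -0.3 and 0.3 rad and value of joint hatch above 0.5 rad), for 0.2 s.
3. the hatch is down over the stud and pressed on its seal (value of joint hatch below 0.02 rad and contact force between hatch and seal above 1.5 N), for 0.2 s.
At the end, for the whole second after the job is handed in: Fan knob within 0.1 rad of off, stud within 0.3 rad of lined up, hatch shut (below 0.02 rad) and bearing on its seal with more than 1.5 N, the robot still pushing on the hatch with more than 3 N (all of step 3 and value of joint fan_knob below 0.1 rad and value of joint turn_stud between -0.3 and 0.3 rad and contact force between any of the fingers, the arm and hatch above 3 N); the arm keeps its last pose, push and grip.
It fails at once if the hatch is pushed with more than 60 N (contact force between the fingers and hatch above 60 N).
It fails at once if one of the other things is moved more than 30 mm (distance of any of socket, glasses_case, ratchet, spoon_rest, sprayer_head, solder_spool from where it was at the start of the episode above 0.03 m).
It also fails if it takes over 72 s, if anything falls off the work surface, if the arm or the gripper's body presses on something with over 40 N, if the wrist force passes 120 N, or if a joint passes its speed limit or range.

## Working session

There is one attempt and no reset: what is moved stays moved. The work goes in short steps, Python scripts to look and compute and a tool call to move; the robot and the scene stay as the last step left them, time stands still between calls to the robot, and variables do not carry over. Pictures are saved under pics/ and viewed, at most 10 in all, crops included, and the job is handed in when it is done.

Besides the shell and the picture viewer there is one more tool, called after "Request:" by a JSON object that holds its "op" and its "data". apply_moves: Moves the arm, as the interface text tells. Its arguments: {"type":"object","properties":{"targets":{"type":"array"}},"required":["targets"]}

```bash
mkdir -p pics
cat > h.py <<'E'
import numpy as np, cv2, pickle
from cell import telemetry, camera, job, arm
def shot(n,f):
    c=camera(n); cv2.imwrite(f'pics/{f}.png',c['frame']); pickle.dump(c,open(f'pics/{f}.pkl','wb')); return c
def load(f): return pickle.load(open(f'pics/{f}.pkl','rb'))
def cloud(c):
    z=c['range_z']; K=c['camera_matrix']; v,u=np.mgrid[:z.shape[0],:z.shape[1]]
    P=np.stack([(u-K[0,2])/K[0,0]*z,(v-K[1,2])/K[1,1]*z,z],-1)
    W=(P-c['t'])@c['R']; W[z<=0]=np.nan; return W
E
python3 - <<'E'
from h import *
print(telemetry.get_state(), arm.pinch_z)
for n in('top','scene'):
    c=shot(n,n+'0'); print(c['R'],c['t'])
E
```

```text
{'t': 0.0, 'joint_positions': array([ 1.07619209e+00,  1.16488641e-01,  1.44231390e+00, -1.81085557e-05,
        1.58394443e+00, -3.77783336e-02]), 'qd': array([ 2.20847884e-03, -7.56477609e-04,  2.44461398e-04, -1.11275387e-03,
       -4.62779208e-05,  1.14010741e-04]), 'effort': array([ 8.56954539e-04, -7.31977558e+01, -6.32494497e+01, -1.59106401e-05,
        6.25606699e-03, -2.87323428e-05]), 'ee_pos': array([0.29763362, 0.60557914, 0.19603019]), 'orientation': array([-3.14043848e+00, -2.55034758e-05,  2.68476651e+00]), 'ft_force': array([ 0.36705144, -1.09805703,  0.57539722]), 'ft_torque': array([0.00298264, 0.03845769, 0.02684159]), 'grip_force': 0.0, 'gripper_width': 0.08526539125831302} 0.0187
[[-0.00851063 -0.99983167 -0.01625451]
 [-0.98932634  0.01078367 -0.14531729]
 [ 0.14546811  0.01484427 -0.98925157]] [0.02708718 0.55598483 1.46807408]
[[ 6.80699031e-01  7.32562803e-01  7.53943846e-04]
 [ 4.78892905e-01 -4.44209090e-01 -7.57192096e-01]
 [-5.54355855e-01  5.15780985e-01 -6.53191826e-01]] [-0.34997326 -0.15479679  1.45218172]
```

View pics/top0.png

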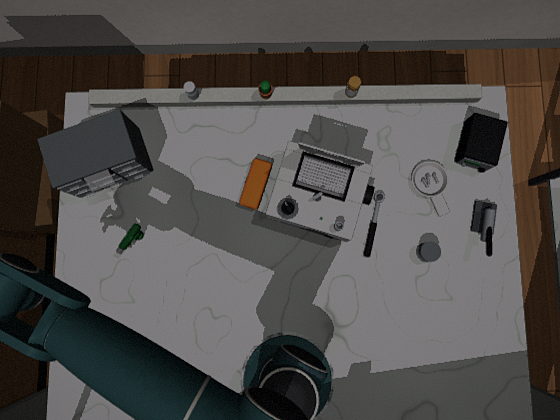

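View pics/scene0.png

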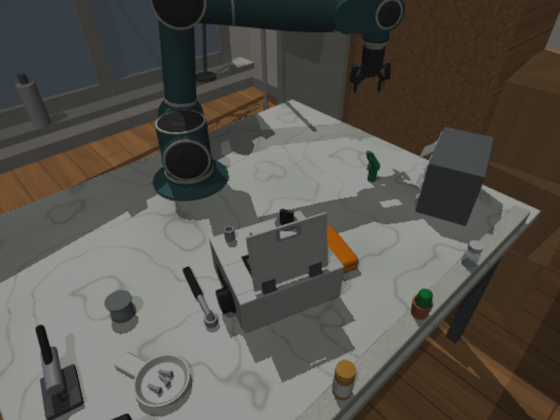

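The top view shows the extractor near (318,185), the knob at (288,206), the stud at (316,196) and the socket at (339,222). The hatch is up at the rear.

```bash
cat > m.py <<'E'
from h import *
c=load('top0');W=cloud(c)
m=(np.abs(W[...,2]-.12)<.006)
m[:,:225]=0;m[:,400:]=0;m[:100]=0;m[260:]=0
m=m.astype(np.uint8);n,l,s,ce=cv2.connectedComponentsWithStats(m);k=1+s[1:,4].argmax();P=W[l==k]
print(s[k],np.nanmedian(P[:,2]))
r=cv2.minAreaRect((P[:,:2]*1000).astype(np.float32));print(r,cv2.boxPoints(r))
# both views: points above deck
for nm in('top0','scene0'):
    c=load(nm);W=cloud(c)
    ctr=np.array(r[0])/1000
    d=np.linalg.norm(W[...,:2]-ctr,axis=-1)
    im=c['frame']
    v,u=np.where((d<.25)&(W[...,2]>.1));x0,x1,y0,y1=u.min()-5,u.max()+5,v.min()-5,v.max()+5
    cr=im[y0:y1,x0:x1];f=min(760/(x1-x0),580/(y1-y0));f=int(f)
    cv2.imwrite(f'pics/{nm}_c.png',cv2.convertScaleAbs(cv2.resize(cr,None,fx=f,fy=f,interpolation=cv2.INTER_CUBIC),alpha=1.3));print(nm,x0,y0,f)
E
python3 m.py
```

```text
[ 266  141  106   99 4378] 0.12075020359439789
((579.7200317382812, -102.00039672851562), (269.8980712890625, 239.9449462890625), 72.41094970703125) [[ 424.5765   -194.38614 ]
 [ 653.30365  -266.89456 ]
 [ 734.8635     -9.614655]
 [ 506.1364     62.89377 ]]
top0 261 136 5
scene0 204 203 5
```

View pics/top0_c.png

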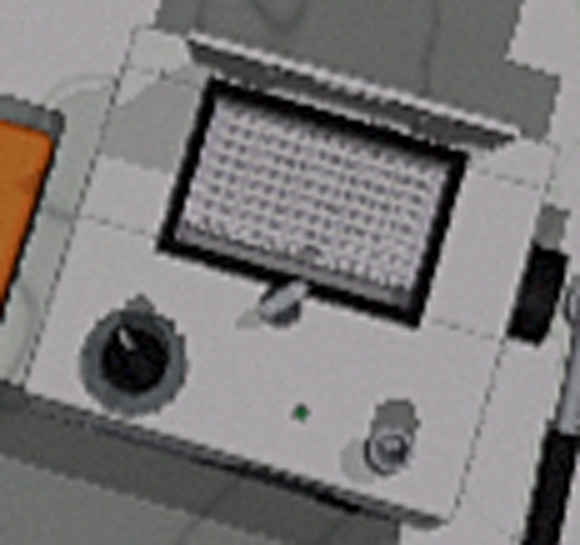

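The crop shows the knob's tick at about (125,340) relative to its centre at (133,357). The stud wing runs from (265,310) to (305,290), nearly across the slot direction. Next I'll measure the angles.

```bash
cat > e.py <<'E'
import numpy as np
YAW=np.deg2rad(72.411-90); C=np.array([.5797,-.1020])
R=np.array([[np.cos(YAW),-np.sin(YAW)],[np.sin(YAW),np.cos(YAW)]])
w=lambda x,y:C+R@[x/1000,y/1000]
def e(P): return (P[...,:2]-C)@R*1000
E
cat > ang.py <<'E'
from h import *; from e import *; import sys
def line(P):
    P=P-P.mean(0);_,s,V=np.linalg.svd(P,full_matrices=False);return np.rad2deg(np.arctan2(V[0,1],V[0,0])),s/len(P)**.5
def run(nm):
    c=load(nm);W=cloud(c);E=e(W);z=W[...,2]*1000-120
    g=c['frame'].max(-1)
    for n,(x,y),zl,rad in(('knob',(-85,75),(34,50),30),('stud',(-25,0),(18,34),22),('socket',(-85,-85),(22,45),40)):
        m=(np.hypot(E[...,0]-x,E[...,1]-y)<rad)&(z>zl[0])&(z<zl[1])
        if m.sum()<5: print(nm,n,m.sum());continue
        P=E[m];print(nm,n,m.sum(),P.mean(0).round(1),np.median(z[m]).round(1),'line ext deg',line(P)[0].round(1),line(P)[1].round(1))
        if n=='knob':
            t=m&(g>110);print(' tick',t.sum(),E[t].mean(0).round(1) if t.sum() else '')
    m=(z>10)&(z<200)&(np.abs(E[...,1])<85)&(E[...,0]>0)&(E[...,0]<140)
    P=np.c_[E[m],z[m]];
    if nm[0]=='s':
        P=P[P[:,2]>20];A=np.polyfit(P[:,2],P[:,0],1);print(' hatch deg',np.rad2deg(np.arctan2(1,-A[0])),P[:,2].max(),len(P))
if __name__=='__main__':
    print('knob',w(-85,75),'stud',w(-25,0))
    for n in sys.argv[1:]: run(n)
E
python3 ang.py top0 scene0
```

```text
knob [ 0.52133788 -0.00482046] stud [ 0.55586878 -0.09444533]
top0 knob 63 [-85.2  74.8] 44.1 line ext deg -132.2 [10.8  4.1]
 tick 0 
top0 stud 39 [-25.1   0.1] 27.9 line ext deg 142.3 [8.7 3.1]
top0 socket 40 [-93.2 -84.9] 34.2 line ext deg 145.0 [8.3 7.9]
scene0 knob 85 [-81.2  71.4] 42.9 line ext deg 50.5 [11.3  4.1]
 tick 6 [-93.4  67.3]
scene0 stud 0
scene0 socket 90 [-90.4 -87.9] 30.9 line ext deg -17.5 [9.2 7. ]
 hatch deg 79.80605257288957 157.73034374925737 3574
```

View pics/scene0_c.png

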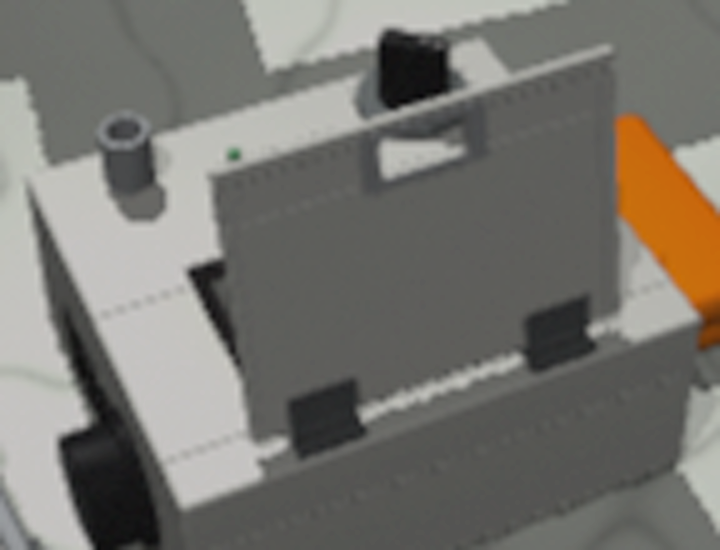

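Run:
```python
from h import *; from e import *
c=load('top0');W=cloud(c);E=e(W);z=W[...,2]*1000-120
m=(np.hypot(E[...,0]+85,E[...,1]-75)<26)&(z>30)
g=c['frame'].max(-1)
i=np.argsort(-g[m])[:12]
print(np.c_[E[m][i]-[-85,75],z[m][i],g[m][i]].round(0)); print(np.percentile(g[m],[10,50,90]))
c=load('scene0');W=cloud(c);E=e(W);z=W[...,2]*1000-120
m=(np.hypot(E[...,0]+85,E[...,1]-75)<26)&(z>30);g=c['frame'].max(-1);i=np.argsort(-g[m])[:10]
print(np.c_[E[m][i]-[-85,75],z[m][i],g[m][i]].round(0)); print(-c['R'].T@c['t'])
```

```text
[[-16. -11.  45.   0.]
 [-11. -15.  38.   0.]
 [-12.  -3.  43.   0.]
 [  2.  -8.  42.   0.]
 [ -1.   9.  49.   0.]
 [ 13.   4.  47.   0.]
 [  9.   9.  41. 103.]
 [ 11.  10.  49.  91.]
 [  6.   5.  48.  84.]
 [  4.   5.  45.  69.]
 [  6.   8.  45.  64.]
 [  9.   6.  46.  60.]]
[ 1.6 14.  47.6]
[[-14. -12.  44. 136.]
 [ -9. -18.  43. 121.]
 [-12. -11.  45. 118.]
 [-11.  -8.  45. 114.]
 [ -2.  -0.  46. 113.]
 [ -3.   3.  43. 113.]
 [ -8. -18.  41. 106.]
 [-10. -14.  44. 102.]
 [ -5.  -2.  44. 102.]
 [ -6. -19.  38.  84.]]
[ 1.11738298 -0.56139247  0.83160618]
```

Run:
```python
from h import *
a=load('top0')['frame'][190:222,272:304];b=load('scene0')['frame'][203:235,271:303]
o=np.hstack([cv2.resize(x,(384,384),interpolation=cv2.INTER_NEAREST) for x in(a,b)])
cv2.imwrite('pics/k.png',cv2.convertScaleAbs(o,alpha=2))
```

```text
(no output)
```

View pics/k.png

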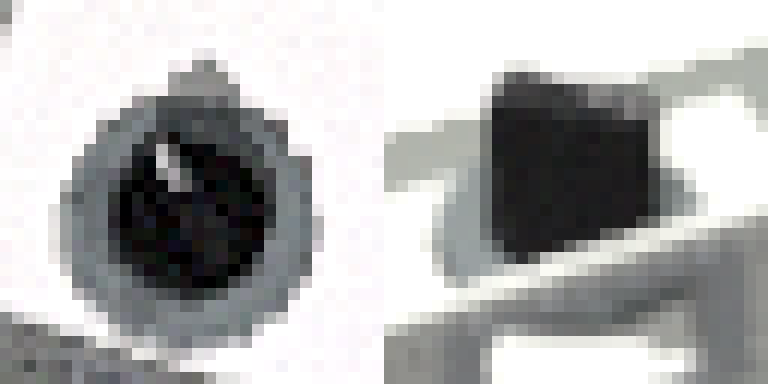

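The tick is at the (+x,+y) end, at left-panel (158,145). The knob is therefore about 1.5 rad from off, and the stud about 0.9 rad from lined up. Next, move above the knob.

```bash
cat > plan.py <<'E'
import sys
from h import *
from scipy.spatial.transform import Rotation as Ro
def plan(x,y,z,yaw):
    s=telemetry.get_state();R0=Ro.from_euler('xyz',s['orientation']);T=Ro.from_euler('xyz',[180,0,yaw],degrees=True)
    print('t',round(s['t'],2),s['ee_pos'].round(4),np.rad2deg(s['orientation']).round(1),'F',s['ft_force'].round(1),s['ft_torque'].round(2),'w',round(s['gripper_width'],4))
    print((R0.inv().apply(np.array([x,y,z])-s['ee_pos'])*1000).round(1),np.rad2deg((R0.inv()*T).as_rotvec()).round(1))
plan(*map(float,sys.argv[1:]))
E
python3 plan.py .5213 -.0048 .24 30.2
```

```text
t 0.1 [0.2976 0.6056 0.1962] [-179.9   -0.   153.8] F [-0.5 -0.9  0.1] [ 0.   -0.03 -0.01] w 0.0851
[-470.  -449.2  -43.4] [-0.000e+00  1.000e-01  1.236e+02]
```

Request:
{"op": "apply_moves", "data": {"targets": [[0,0,-43,0,0,0,50],[-470,-449,-43,0,0,123.6,50],[-470,-449,-43,0,0,123.6,50],[-470,-449,-43,0,0,123.6,50],[-470,-449,-43,0,0,123.6,50],[-470,-449,-43,0,0,123.6,50],[-470,-449,-43,0,0,123.6,50],[-470,-449,-43,0,0,123.6,50],[-470,-449,-43,0,0,123.6,50],[-470,-449,-43,0,0,123.6,50]]}}

```text
t: 0.93
ee_pos: [0.4268, 0.2518, 0.2391]
orientation: [3.142, 0.0, 1.554]
ft_force: [1.0, 0.9, 0.6]
gripper_width: 0.0497
grip_force: 0.0
```

```bash
python3 plan.py .5213 -.0048 .24 30.2
```

```text
t 0.93 [0.4268 0.2518 0.2391] [180.   0.  89.] F [1.  0.9 0.6] [-0.01 -0.01 -0.04] w 0.0497
[-254.9   98.8   -0.9] [ 0.   0.  58.8]
```

Request:
{"op": "apply_moves", "data": {"targets": [[-255,99,0,0,0,58.8,50],[-255,99,0,0,0,58.8,50],[-255,99,0,0,0,58.8,50],[-255,99,0,0,0,58.8,50],[-255,99,0,0,0,58.8,50],[-255,99,0,0,0,58.8,50],[-255,99,0,0,0,58.8,50],[-255,99,0,0,0,58.8,50],[-255,99,0,0,0,58.8,50],[-255,99,0,0,0,58.8,50]]}}

```text
t: 1.77
ee_pos: [0.523, -0.0029, 0.2388]
orientation: [-3.141, 0.001, 0.531]
ft_force: [0.0, -0.6, -0.7]
gripper_width: 0.0498
grip_force: 0.0
```

```bash
python3 plan.py .5213 -.0048 .141 30.2
```

```text
t 1.77 [ 0.523  -0.0029  0.2388] [-180.     0.    30.4] F [ 0.  -0.6 -0.7] [ 0.02  0.04 -0.02] w 0.0498
[-2.3  0.8 97.8] [-0.   0.   0.2]
```

Request:
{"op": "apply_moves", "data": {"targets": [[-2,1,30,0,0,0,50],[-2,1,60,0,0,0,50],[-2,1,85,0,0,0,50],[-2,1,98,0,0,0,50],[-2,1,98,0,0,0,50],[-2,1,98,0,0,0,50]]}}

```text
t: 2.27
ee_pos: [0.5218, -0.004, 0.1418]
orientation: [-3.141, 0.0, 0.535]
ft_force: [0.2, 0.2, 0.7]
gripper_width: 0.0499
grip_force: 0.0
```

```bash
python3 plan.py .5213 -.0048 .141 30.2
```

```text
t 2.27 [ 0.5218 -0.004   0.1418] [-180.     0.    30.6] F [0.2 0.2 0.7] [ 0.08 -0.06 -0.01] w 0.0499
[-0.9  0.4  0.8] [-0.   0.   0.4]
```

Request:
{"op": "apply_moves", "data": {"targets": [[-1,0,0,0,0,0,0],[-1,0,0,0,0,0,0],[-1,0,0,0,0,0,0],[-1,0,0,0,0,0,0],[-1,0,0,0,0,0,0],[-1,0,0,0,0,0,0]]}}

```text
t: 2.77
ee_pos: [0.521, -0.0047, 0.1415]
orientation: [3.141, -0.0, 0.534]
ft_force: [0.4, 0.5, -0.1]
gripper_width: -0.0001
grip_force: 0.0
```

```bash
python3 plan.py .5213 -.0048 .141 30.2
```

```text
t 2.77 [ 0.521  -0.0047  0.1415] [180.   -0.   30.6] F [ 0.4  0.5 -0.1] [-0.02 -0.07  0.05] w -0.0001
[0.2 0.2 0.5] [ 0.  -0.   0.4]
```

The fingers shut on nothing, so I'll look.

Run:
```python
from h import *
a=shot('top','top1')['frame'][130:260,225:385];b=shot('scene','scene1')['frame'][130:330,180:380]
a=cv2.resize(a,(400,325),interpolation=cv2.INTER_CUBIC);b=cv2.resize(b,(400,400),interpolation=cv2.INTER_CUBIC)
a=cv2.copyMakeBorder(a,0,75,0,0,0)
cv2.imwrite('pics/v1.png',cv2.convertScaleAbs(np.hstack([a,b]),alpha=1.3))
```

```text
(no output)
```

View pics/v1.png

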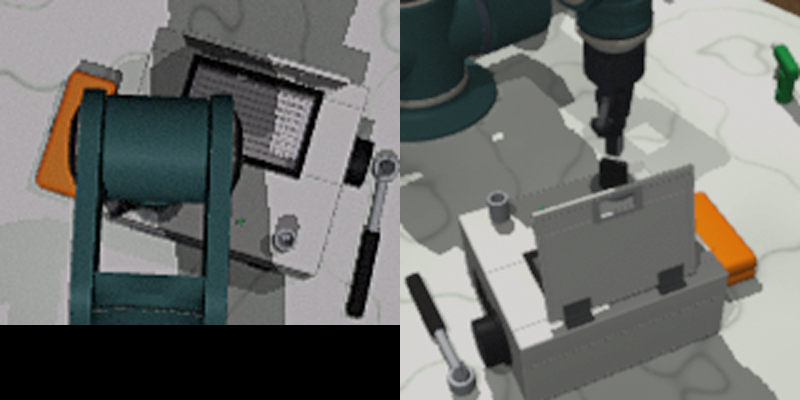

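The scene panel shows the closed fingertips at about (612,150), just above or in front of the knob bar at about (612,175). I'll check this with the depth data.

Run:
```python
from h import *; from e import *
c=load('scene1');W=cloud(c);E=e(W);z=W[...,2]*1000
# columns around crop (612..)->u=180+(x-400)/2 , v=130+y/2
for v in range(190,226,2):
    print(v,[ (E[v,u].round(0).tolist(),round(float(z[v,u]))) for u in(284,287,290)])
```

```text
190 [([-37.0, 46.0], 271), ([-71.0, 70.0], 240), ([-64.0, 75.0], 244)]
192 [([-33.0, 44.0], 268), ([-86.0, 77.0], 222), ([-74.0, 80.0], 229)]
194 [([-33.0, 44.0], 262), ([-54.0, 62.0], 242), ([-73.0, 79.0], 224)]
196 [([-43.0, 48.0], 247), ([-54.0, 62.0], 236), ([-73.0, 79.0], 217)]
198 [([-59.0, 56.0], 228), ([-55.0, 62.0], 229), ([-76.0, 81.0], 208)]
200 [([-77.0, 64.0], 206), ([-70.0, 69.0], 210), ([-75.0, 80.0], 202)]Traceback (most recent call last):
  File "<stdin>", line 5, in <module>
ValueError: cannot convert float NaN to integer
```

Run:
```python
from h import *; from e import *
s=telemetry.get_state();T=s['ee_pos'];print(T,s['gripper_width'])
for n in('scene1',):
    c=load(n);W=cloud(c);E=e(W);z=W[...,2]*1000
    p=c['R']@T+c['t'];q=c['camera_matrix']@p;print('tcp px',q[:2]/q[2])
    m=(np.hypot(E[...,0]+85,E[...,1]-75)<40)&(z>150)
    for lo in range(150,260,6):
        k=m&(z>=lo)&(z<lo+6);
        if k.sum(): v,u=np.where(k);print(lo,k.sum(),E[k].mean(0).round(0),u.mean().round(),v.mean().round())
c=load('scene0');W=cloud(c);T0=np.array([0.2976,0.6056,0.1962]);q=c['camera_matrix']@(c['R']@T0+c['t']);print(q[:2]/q[2])
d=np.linalg.norm(W[...,:2]-T0[:2],axis=-1);k=(d<.08)&(W[...,2]>.05);print('start lowest',np.sort(W[...,2][k])[:20].round(3))
```

```text
[ 0.52098118 -0.00476459  0.14132327] -9.649041861752112e-05
tcp px [286.37232186 216.21204606]
150 28 [-79.  70.] 286.0 215.0
156 28 [-79.  72.] 286.0 213.0
162 45 [-83.  72.] 286.0 210.0
174 4 [-81.  71.] 286.0 207.0
180 10 [-78.  71.] 286.0 206.0
186 17 [-78.  70.] 286.0 205.0
192 18 [-78.  70.] 286.0 203.0
198 11 [-78.  71.] 286.0 201.0
204 15 [-76.  69.] 286.0 200.0
210 2 [-75.  79.] 290.0 198.0
216 6 [-76.  82.] 290.0 194.0
222 20 [-75.  73.] 287.0 194.0
228 20 [-67.  67.] 287.0 195.0
234 8 [-64.  69.] 288.0 193.0
240 18 [-70.  75.] 289.0 189.0
246 16 [-72.  74.] 288.0 187.0
252 21 [-72.  73.] 288.0 185.0
258 16 [-66.  71.] 288.0 184.0
[365.47610609 104.57433144]
start lowest [0.248 0.248 0.249 0.249 0.249 0.249 0.25  0.25  0.25  0.251 0.252 0.253
 0.253 0.254 0.254 0.254 0.254 0.254 0.255 0.255]
```

The measured fingertips are at z ≈ 178 mm, but the reported TCP is 141 mm. The same ~37 mm offset shows up in the start picture, and the lateral position agrees. I'll treat the true tip as reported z + 37 mm, then reopen and go lower in small steps while watching the force.

Request:
{"op": "apply_moves", "data": {"targets": [[0,0,0,0,0,0,50],[0,0,0,0,0,0,50],[0,0,0,0,0,0,50],[0,0,0,0,0,0,50],[0,0,8,0,0,0,50],[0,0,16,0,0,0,50],[0,0,24,0,0,0,50],[0,0,30,0,0,0,50],[0,0,35,0,0,0,50],[0,0,35,0,0,0,50]]}}

```text
t: 3.7
ee_pos: [0.5204, -0.0047, 0.1047]
orientation: [-3.141, 0.002, 0.534]
ft_force: [-0.3, -0.2, -0.2]
gripper_width: 0.0503
grip_force: 0.0
```

Request:
{"op": "apply_moves", "data": {"targets": [[0,0,0,0,0,0,0],[0,0,0,0,0,0,0],[0,0,0,0,0,0,0],[0,0,0,0,0,0,0],[0,0,0,0,0,0,0],[0,0,0,0,0,0,0]]}}

```text
t: 4.2
ee_pos: [0.5221, -0.0061, 0.1071]
orientation: [3.138, -0.001, 0.533]
ft_force: [8.2, -11.9, -0.3]
gripper_width: 0.0127
grip_force: 61.6
```

```bash
python3 plan.py .5213 -.0048 .106 30.2
```

```text
t 4.2 [ 0.5221 -0.0061  0.1071] [ 1.798e+02 -1.000e-01  3.050e+01] F [  8.2 -11.9  -0.3] [-1.77 -1.24  0.05] w 0.0127
[-0.  -1.6  1.1] [ 0.2 -0.1  0.3]
```

Request:
{"op": "apply_moves", "data": {"targets": [[0,1.5,0,0,0,0,0],[0,1.5,0,0,0,-6,0],[0,1.5,0,0,0,-12,0],[0,1.5,0,0,0,-18,0],[0,1.5,0,0,0,-24,0],[0,1.5,0,0,0,-30,0],[0,1.5,0,0,0,-36,0],[0,1.5,0,0,0,-42,0],[0,1.5,0,0,0,-48,0],[0,1.5,0,0,0,-54,0]]}}

```text
t: 5.03
ee_pos: [0.5216, -0.0062, 0.1071]
orientation: [-3.141, 0.0, 1.481]
ft_force: [-5.7, -2.0, 7.2]
gripper_width: 0.0123
grip_force: 62.8
```

Request:
{"op": "apply_moves", "data": {"targets": [[0,0,0,0,0,-6,0],[0,0,0,0,0,-12,0],[0,0,0,0,0,-18,0],[0,0,0,0,0,-24,0],[0,0,0,0,0,-28,0],[0,0,0,0,0,-32,0],[0,0,0,0,0,-34,0],[0,0,0,0,0,-34,0]]}}

```text
t: 5.7
ee_pos: [0.5213, -0.0064, 0.1071]
orientation: [-3.141, 0.0, 2.071]
ft_force: [-8.2, -2.7, 7.8]
gripper_width: 0.0132
grip_force: 64.4
```

```bash
python3 plan.py .5213 -.0048 .106 120.2
```

```text
t 5.7 [ 0.5213 -0.0064  0.1071] [-179.9    0.   118.7] F [-8.2 -2.7  7.8] [-0.62  1.6  -0.98] w 0.0132
[1.4 0.8 1.1] [-0.1  0.  -1.5]
```

The -0.98 Nm torque at yaw 118.7° (off is expected at ~117.4°) means the knob is on its stop. Release and rise.

Request:
{"op": "apply_moves", "data": {"targets": [[0,0,0,0,0,0,0],[0,0,0,0,0,0,0],[0,0,0,0,0,0,50],[0,0,0,0,0,0,50],[0,0,0,0,0,0,50],[0,0,0,0,0,0,50],[0,0,-30,0,0,0,50],[0,0,-60,0,0,0,50],[0,0,-75,0,0,0,50],[0,0,-75,0,0,0,50]]}}

```text
t: 6.53
ee_pos: [0.523, -0.0061, 0.1852]
orientation: [3.137, 0.003, 2.07]
ft_force: [0.7, -0.6, 0.6]
gripper_width: 0.0497
grip_force: 0.0
```

```bash
python3 plan.py .5559 -.0950 .18 124.7
```

```text
t 6.53 [ 0.523  -0.0061  0.1852] [179.7   0.2 118.6] F [ 0.7 -0.6  0.6] [0.04 0.02 0.02] w 0.0497
[-93.8 -13.7   5.4] [ 0.2  0.2 -6.1]
```

Request:
{"op": "apply_moves", "data": {"targets": [[-35,-5,5,0,0,-2,50],[-70,-10,5,0,0,-5,50],[-94,-14,5,0,0,-6,50],[-94,-14,5,0,0,-6,50],[-94,-14,5,0,0,-6,50],[-94,-14,5,0,0,-6,50]]}}

```text
t: 7.03
ee_pos: [0.554, -0.095, 0.1755]
orientation: [-3.141, -0.001, 2.174]
ft_force: [-0.1, -0.1, -0.2]
gripper_width: 0.0499
grip_force: 0.0
```

```bash
python3 plan.py .5559 -.0950 .093 124.7
python3 - <<'E'
from h import *
shot('top','top2');shot('scene','scene2')
E
python3 ang.py top2 scene2
```

```text
t 7.03 [ 0.554  -0.095   0.1755] [-1.800e+02 -1.000e-01  1.245e+02] F [-0.1 -0.1 -0.2] [ 0.02  0.02 -0.03] w 0.0499
[-1.2  1.6 82.5] [-0.  -0.1 -0.2]
knob [ 0.52133788 -0.00482046] stud [ 0.55586878 -0.09444533]
top2 knob 35 [-90.6  81. ] 45.2 line ext deg 146.4 [7.2 3.9]
 tick 0 
top2 stud 9 [-34.5   6.7] 27.3 line ext deg 91.6 [3. 2.]
top2 socket 7 [-89.4 -74.3] 34.1 line ext deg 160.8 [4.1 1.2]
scene2 knob 48 [-79.9  73.4] 43.0 line ext deg -43.3 [11.1  3.2]
 tick 0 
scene2 stud 0
scene2 socket 86 [-90.4 -87.7] 31.4 line ext deg -13.7 [9.1 7.2]
 hatch deg 69.19675691831155 199.48877079019644 3874
```

The knob bar reads -43° in the extractor frame, and off is -45°. Down to the stud.

Request:
{"op": "apply_moves", "data": {"targets": [[-1,1.5,30,0,0,0,50],[-1,1.5,55,0,0,0,50],[-1,1.5,70,0,0,0,50],[-1,1.5,78,0,0,0,50],[-1,1.5,82,0,0,0,50],[-1,1.5,82,0,0,0,50]]}}

```text
t: 7.63
ee_pos: [0.5561, -0.0948, 0.0942]
orientation: [-3.141, -0.0, 2.175]
ft_force: [-0.0, 0.3, 0.9]
gripper_width: 0.0503
grip_force: 0.0
```

Request:
{"op": "apply_moves", "data": {"targets": [[0,0,0,0,0,0,0],[0,0,0,0,0,0,0],[0,0,0,0,0,0,0],[0,0,0,0,0,0,0],[0,0,0,0,0,0,0],[0,0,0,0,0,0,0]]}}

```text
t: 8.13
ee_pos: [0.556, -0.096, 0.0955]
orientation: [-3.141, 0.001, 2.174]
ft_force: [-8.6, -4.0, 7.5]
gripper_width: 0.0084
grip_force: 59.3
```

```bash
python3 plan.py .5559 -.0950 .093 72.4
```

```text
t 8.13 [ 0.556  -0.096   0.0955] [-1.800e+02  1.000e-01  1.245e+02] F [-8.6 -4.   7.5] [-0.67  1.31  0.06] w 0.0084
[0.8 0.5 2.5] [-0.   0.1 52.1]
```

Gripped (8.4 mm on the 10 mm wing). Turn it 52° clockwise.

Request:
{"op": "apply_moves", "data": {"targets": [[0,0,0,0,0,6,0],[0,0,0,0,0,12,0],[0,0,0,0,0,18,0],[0,0,0,0,0,24,0],[0,0,0,0,0,30,0],[0,0,0,0,0,36,0],[0,0,0,0,0,42,0],[0,0,0,0,0,48,0],[0,0,0,0,0,52,0],[0,0,0,0,0,52,0]]}}

```text
t: 8.97
ee_pos: [0.5565, -0.096, 0.0955]
orientation: [3.14, 0.001, 1.261]
ft_force: [-2.5, -4.2, 5.9]
gripper_width: 0.0085
grip_force: 59.0
```

Request:
{"op": "apply_moves", "data": {"targets": [[0,0,0,0,0,0,0],[0,0,0,0,0,0,0],[0,0,0,0,0,0,50],[0,0,0,0,0,0,50],[0,0,0,0,0,0,50],[0,0,0,0,0,0,50],[0,0,-35,0,0,0,50],[0,0,-75,0,0,0,50],[0,0,-110,0,0,0,50],[0,0,-110,0,0,0,50]]}}

```text
t: 9.8
ee_pos: [0.5581, -0.0956, 0.2121]
orientation: [3.133, -0.001, 1.267]
ft_force: [0.5, 0.2, 1.4]
gripper_width: 0.0503
grip_force: 0.0
```

```bash
python3 plan.py .5559 -.0950 .2 72.4
```

```text
t 9.8 [ 0.5581 -0.0956  0.2121] [ 1.795e+02 -1.000e-01  7.260e+01] F [0.5 0.2 1.4] [-0.04  0.04  0.01] w 0.0503
[-0.1 -2.4 12.1] [ 0.5 -0.1  0.2]
```

```bash
python3 plan.py .62 .20 .295 72.4
```

```text
t 9.8 [ 0.5581 -0.0956  0.2121] [ 1.795e+02 -1.000e-01  7.260e+01] F [0.5 0.2 1.4] [-0.04  0.04  0.01] w 0.0503
[300.6 -28.7 -82.9] [ 0.5 -0.1  0.2]
```

Request:
{"op": "apply_moves", "data": {"targets": [[0,0,-40,0,0,0,0],[0,0,-80,0,0,0,0],[40,0,-83,0,0,0,0],[300,-29,-83,0,0,0,0],[300,-29,-83,0,0,0,0],[300,-29,-83,0,0,0,0],[300,-29,-83,0,0,0,0],[300,-29,-83,0,0,0,0],[300,-29,-83,0,0,0,0],[300,-29,-83,0,0,0,0]]}}

```text
t: 10.63
ee_pos: [0.6184, 0.2047, 0.2863]
orientation: [-3.14, -0.001, 1.27]
ft_force: [-0.2, -0.4, -0.7]
gripper_width: -0.0002
grip_force: 0.0
```

```bash
python3 - <<'E'
from h import *; from e import *
t=shot('top','top3');s=shot('scene','scene3')
W=cloud(s);E=e(W);z=W[...,2]*1000
m=(np.abs(E[...,1])<85)&(E[...,0]>20)&(E[...,0]<130)&(z>140)&(z<300)
P=np.c_[E[m],z[m]]
for lo in range(140,290,12):
    k=(P[:,2]>=lo)&(P[:,2]<lo+12)
    if k.sum()>5: print(lo+6,k.sum(),np.median(P[k,0]).round(1))
a=t['frame'][130:260,225:385];b=s['frame'][100:300,180:380]
a=cv2.resize(a,(400,325),interpolation=cv2.INTER_CUBIC);b=cv2.resize(b,(400,400),interpolation=cv2.INTER_CUBIC)
a=cv2.copyMakeBorder(a,0,75,0,0,0)
cv2.imwrite('pics/v3.png',cv2.convertScaleAbs(np.hstack([a,b]),alpha=1.3))
E
python3 ang.py top3 scene3; python3 plan.py .62 .2 .295 72.4
```

```text
146 290 105.2
158 285 102.9
170 303 100.7
182 306 98.7
194 309 96.5
206 311 94.2
218 321 92.1
230 330 90.1
242 341 88.0
254 267 85.9
266 310 83.9
278 211 81.5
knob [ 0.52133788 -0.00482046] stud [ 0.55586878 -0.09444533]
top3 knob 63 [-85.2  74.9] 43.5 line ext deg 133.2 [10.9  4. ]
 tick 0 
top3 stud 39 [-25.1  -0.2] 27.6 line ext deg -89.0 [8.6 3.2]
top3 socket 38 [-93.  -85.2] 33.2 line ext deg -53.3 [8.3 8. ]
scene3 knob 71 [-80.7  71.4] 43.3 line ext deg -45.8 [11.9  4.2]
 tick 4 [-95.7  83.9]
scene3 stud 0
scene3 socket 88 [-90.5 -87.7] 31.0 line ext deg -13.7 [9.4 7.3]
 hatch deg 79.77289807895819 157.9791136781028 3584
t 10.73 [0.6183 0.2021 0.2864] [-179.9    0.    72.7] F [-0.1 -0.3 -0.4] [ 0.02 -0.05  0.01] w -0.0002
[-1.5  2.2 -8.6] [-0.1  0.   0.3]
```

View pics/v3.png

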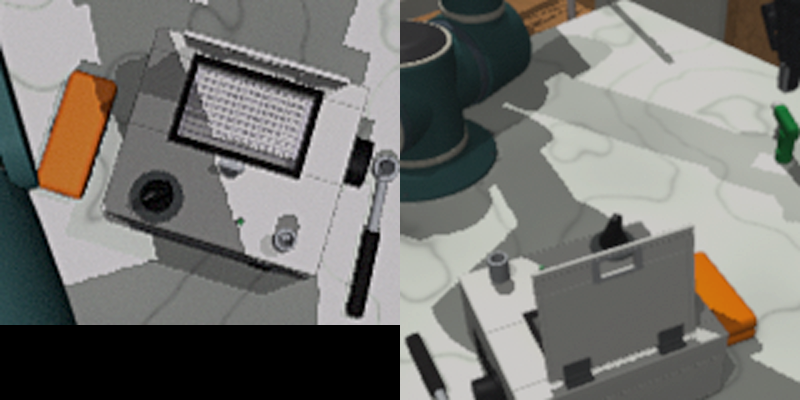

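The picture confirms the wing lies along y (within about 1°), the knob is within about 2° of off, and the hatch is up at 80°. Next I'll check the finger-tip offset and body clearance, then plan the push from behind the hatch.

```bash
cat > pe.py <<'E'
from h import *; from e import *
s=telemetry.get_state();p=np.r_[e(s['ee_pos']),s['ee_pos'][2]*1000]
print('t',round(s['t'],2),'ext tcp',p.round(1),np.rad2deg(s['orientation']).round(1),'F ext',(R.T@s['ft_force'][:2]).round(1),s['ft_force'][2].round(1),s['ft_torque'].round(2),s['gripper_width'].round(4))
E
python3 pe.py
python3 - <<'E'
from h import *
T=np.array([.6183,.2021]);W=cloud(load('scene3'));z=W[...,2]
m=(np.linalg.norm(W[...,:2]-T,axis=-1)<.09)&(z>.25)
for lo in np.arange(.30,.46,.01):
    k=m&(z>=lo)&(z<lo+.01)
    if k.sum()>1:print(round(lo,2),k.sum(),np.ptp(W[k],axis=0)[:2].round(3))
print(z[m].min())
E
```

```text
0.32 20 [0.027 0.021]
0.33 40 [0.029 0.015]
0.34 43 [0.029 0.016]
0.35 38 [0.03  0.017]
0.36 41 [0.068 0.031]
0.37 91 [0.078 0.029]
0.38 98 [0.096 0.033]
0.39 118 [0.108 0.047]
0.4 145 [0.122 0.042]
0.41 159 [0.124 0.042]
0.42 138 [0.088 0.025]
0.43 93 [0.078 0.024]
0.44 48 [0.031 0.037]
0.45 126 [0.064 0.056]
0.46 148 [0.068 0.055]
0.3215452869541957Traceback (most recent call last):
  File "pe.py", line 3, in <module>
    print('t',round(s['t'],2),'ext tcp',p.round(1),np.rad2deg(s['orientation']).round(1),'F ext',(R.T@s['ft_force'][:2]).round(1),s['ft_force'][2].round(1),s['ft_torque'].round(2),s['gripper_width'].round(4))
                                                                                                                                                                                    ^^^^^^^^^^^^^^^^^^^^^^^^
AttributeError: 'float' object has no attribute 'round'
```

```bash
sed -i "s/s\['gripper_width'\].round(4)/round(s['gripper_width'],4)/; s/s\['ft_force'\]\[2\].round(1)/round(float(s['ft_force'][2]),1)/" pe.py; python3 pe.py; python3 -c "
from e import *; print(w(160,45))"
```

```text
t 10.73 ext tcp [-55.1 301.5 286.4] [-179.9    0.    72.7] F ext [-0.1 -0.3] -0.4 [ 0.02 -0.05  0.01] -0.0002
[ 0.7458182  -0.10745371]
```

Request:
{"op": "apply_moves", "data": {"targets": [[-256,215,-15,0,0,-89.7,0],[-256,215,-15,0,0,-89.7,0],[-256,215,-15,0,0,-89.7,0],[-256,215,-15,0,0,-89.7,0],[-256,215,-15,0,0,-89.7,0],[-256,215,-15,0,0,-89.7,0],[-256,215,-15,0,0,-89.7,0],[-256,215,-15,0,0,-89.7,0],[-256,215,-15,0,0,-89.7,0],[-256,215,-15,0,0,-89.7,0]]}}

```text
t: 11.57
ee_pos: [0.7468, -0.1133, 0.3013]
orientation: [-3.141, -0.001, 2.512]
ft_force: [-0.0, 1.3, -0.2]
gripper_width: 0.0001
grip_force: 0.0
```

```bash
python3 pe.py; python3 plan.py .7458 -.1075 .3 162.4
```

```text
t 11.57 ext tcp [162.7  39.7 301.3] [-179.9   -0.   143.9] F ext [-0.4  1.2] -0.2 [-0.03 -0.03 -0.05] 0.0001
t 11.57 [ 0.7468 -0.1133  0.3013] [-179.9   -0.   143.9] F [-0.   1.3 -0.2] [-0.03 -0.03 -0.05] w 0.0001
[4.2 4.2 1.3] [ -0.   -0.1 -18.5]
```

Request:
{"op": "apply_moves", "data": {"targets": [[4,4,0,0,0,-7,0],[4,4,0,0,0,-14,0],[4,4,0,0,0,-18.5,0],[4,4,30,0,0,-18.5,0],[4,4,60,0,0,-18.5,0],[4,4,88,0,0,-18.5,0],[4,4,88,0,0,-18.5,0],[4,4,88,0,0,-18.5,0]]}}

```text
t: 12.23
ee_pos: [0.7451, -0.1043, 0.2136]
orientation: [-3.141, -0.002, 2.832]
ft_force: [-0.2, -0.4, -0.1]
gripper_width: -0.0
grip_force: 0.0
```

```bash
python3 pe.py
python3 - <<'E'
import numpy as np
r=118
for d in (80,70,60,50,40,30,20,12,6,3,1,0):
    f=np.deg2rad(d);print(d,(105-r*np.cos(f)+3*np.sin(f)+11).round(1),(127+r*np.sin(f)+3*np.cos(f)-35.5).round(1))
E
```

```text
t 12.23 ext tcp [158.4  47.8 213.6] [-1.800e+02 -1.000e-01  1.622e+02] F ext [-0.  -0.4] -0.1 [ 0.03  0.01 -0.04] -0.0
80 98.5 208.2
70 78.5 203.4
60 59.6 195.2
50 42.4 183.8
40 27.5 169.6
30 15.3 153.1
20 6.1 134.7
12 1.2 119.0
6 -1.0 106.8
3 -1.7 100.7
1 -1.9 96.6
0 -2.0 94.5
```

Request:
{"op": "apply_moves", "data": {"targets": [[30,-5,3,0,0,0,0],[55,-5,5,0,0,0,0],[68,-5,8,0,0,0,0],[80,-5,10,0,0,0,0],[90,-5,14,0,0,0,0],[99,-5,18,0,0,0,0],[108,-5,24,0,0,0,0],[116,-5,30,0,0,0,0],[124,-5,37,0,0,0,0],[131,-5,44,0,0,0,0]]}}

```text
t: 13.07
ee_pos: [0.6201, -0.0688, 0.1734]
orientation: [3.141, 0.004, 2.832]
ft_force: [0.1, 0.2, 2.3]
gripper_width: -0.0002
grip_force: 0.9
```

```bash
python3 pe.py
python3 - <<'E'
from h import *; from e import *
s=shot('scene','scene4');W=cloud(s);E=e(W);z=W[...,2]*1000
m=(E[...,1]>-85)&(E[...,1]<-30)&(E[...,0]>-40)&(E[...,0]<100)&(z>140)&(z<300)
A=np.polyfit(E[m][:,0],z[m],1);print(m.sum(),np.rad2deg(np.arctan(-A[0])),'face z at x=105',A[0]*105+A[1])
E
```

```text
t 13.07 ext tcp [ 28.5  43.9 173.4] [180.    0.2 162.3] F ext [0.1 0.2] 2.3 [-0.01  0.04 -0.02] -0.0002
1377 41.68116340663191 face z at x=105 132.1415328996869
```

Request:
{"op": "apply_moves", "data": {"targets": [[7,0,10,0,0,0,0],[13,0,20,0,0,0,0],[18,0,30,0,0,0,0],[22,0,39,0,0,0,0],[25,0,47,0,0,0,0],[27,0,54,0,0,0,0],[28,0,60,0,0,0,0],[29,0,66,0,0,0,0],[29,0,66,0,0,0,0]]}}

```text
t: 13.87
ee_pos: [0.5916, -0.0594, 0.103]
orientation: [-3.141, -0.001, 2.832]
ft_force: [2.5, -0.7, 2.4]
gripper_width: 0.0001
grip_force: 1.1
```

```bash
python3 pe.py
```

```text
t 13.87 ext tcp [ -1.5  44.2 103. ] [-1.800e+02 -1.000e-01  1.623e+02] F ext [2.6 0.1] 2.4 [-0.08 -0.28  0.  ] 0.0001
```

Request:
{"op": "apply_moves", "data": {"targets": [[0,0,2,0,0,0,0],[0,0,4,0,0,0,0],[0,0,6,0,0,0,0],[0,0,6,0,0,0,0]]}}

```text
t: 14.2
ee_pos: [0.5919, -0.0594, 0.0979]
orientation: [3.142, -0.001, 2.833]
ft_force: [-1.1, 0.9, 3.0]
gripper_width: -0.0001
grip_force: 1.2
```

Request:
{"op": "apply_moves", "data": {"targets": [[0,0,1,0,0,0,0],[0,0,1.5,0,0,0,0],[0,0,1.5,0,0,0,0]]}}

```text
t: 14.45
ee_pos: [0.592, -0.0594, 0.0967]
orientation: [3.142, -0.0, 2.832]
ft_force: [-1.8, 0.6, 3.2]
gripper_width: 0.0001
grip_force: 1.3
```

```bash
python3 pe.py
```

```text
t 14.45 ext tcp [-1.2 44.3 96.7] [180.   -0.  162.3] F ext [-1.9 -0. ] 3.2 [0.19 0.31 0.  ] 0.0001
```

Request:
{"op": "apply_moves", "data": {"targets": [[0,0,1,0,0,0,0],[0,0,2,0,0,0,0],[0,0,2,0,0,0,0]]}}

```text
t: 14.7
ee_pos: [0.5921, -0.0595, 0.0948]
orientation: [3.142, 0.0, 2.833]
ft_force: [-4.1, 1.0, 5.6]
gripper_width: -0.0001
grip_force: 2.8
```

Request:
{"op": "apply_moves", "data": {"targets": [[0,0,1,0,0,0,0],[0,0,1.5,0,0,0,0],[0,0,1.5,0,0,0,0]]}}

```text
t: 14.95
ee_pos: [0.5921, -0.0595, 0.0938]
orientation: [3.141, 0.0, 2.833]
ft_force: [-5.7, 1.6, 9.4]
gripper_width: -0.0003
grip_force: 4.8
```

Request:
{"op": "apply_moves", "data": {"targets": [[0,0,0.7,0,0,0,0],[0,0,0.7,0,0,0,0],[0,0,0.7,0,0,0,0],[0,0,0.7,0,0,0,0]]}}

```text
t: 15.28
ee_pos: [0.5921, -0.0595, 0.0934]
orientation: [3.141, 0.0, 2.833]
ft_force: [-7.3, 1.0, 11.5]
gripper_width: 0.0
grip_force: 5.7
```

```bash
python3 pe.py
python3 - <<'E'
from h import *; from e import *
s=shot('scene','scene5');W=cloud(s);E=e(W);z=W[...,2]*1000
m=(E[...,1]>-88)&(E[...,1]<-30)&(E[...,0]>-40)&(E[...,0]<85)&(z>122)&(z<170)
A=np.polyfit(E[m][:,0],z[m],1);print(m.sum(),'angle',-A[0],'z at free edge',A[0]*-40+A[1],'hinge',A[0]*100+A[1])
k=(np.hypot(E[...,0]+25,E[...,1])<22)&(z>138);print('wing pts',k.sum(),E[k].mean(0),z[k].max())
cv2.imwrite('pics/v5.png',cv2.convertScaleAbs(cv2.resize(s['frame'][130:330,180:380],(600,600),interpolation=cv2.INTER_CUBIC),alpha=1.3))
E
```

```text
t 15.28 ext tcp [-1.1 44.3 93.4] [180.    0.  162.3] F ext [-7.2 -1.3] 11.5 [0.26 1.12 0.04] 0.0
883 angle -0.019204945821045368 z at free edge 127.69281101405153 hinge 130.3815034289979
wing pts 199 [-17.08469236  -3.40838046] 478.00312767599735
```

View pics/v5.png

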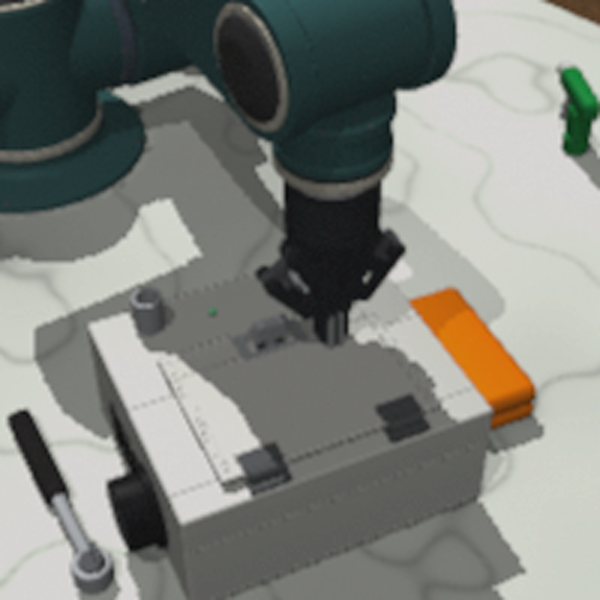

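The picture shows the hatch flat at about -0.02 rad, with the wing standing through the slot at (268,335). The fingers are pressing at (333,335) with 11.5 N, and the other things look untouched, so I'm handing it in.

```bash
python3 -c "
from cell import job; print(job.sign_off())"
```

```text
the job is handed in; nothing more can be done
None
```

The job is handed in, with no verdict shown: the fan knob is at off, the stud wing is lined up and standing through the slot, and the arm is holding the hatch shut on its seal with about 11.5 N.

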